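# Set out the cruet tray for dinner

## Task

Set out the cruets for dinner: first stand the spice jar in the small middle well of the wooden tray, then the tall pepper mill in the well to the left of it as seen from the robot, then the short salt mill in the well to the right, and last stand the black beaker in the middle of the round coaster behind the tray, leaving the square coaster free for the teapot. Everything stands upright and fully down, set down gently and not dropped, and the mug and the wine glass are not to be disturbed.

Things in the scene. Friction and masses are not known exactly. Their poses are not given: they have to be found in the camera images.
- cruet_tray: Brown wooden tray, fixed, 100 (x) by 256 (y) by 18 mm, steel grip bar on each end. Origin: centre of its underside; x away from the robot, y to the robot's left (turned up to 0.25 rad), z up. Three round wells along y, 10 mm deep, floors 8 mm above the table: a 56 mm one at the centre (y = 0) for the jar, 72 mm ones at y = +80 mm (left) and y = -80 mm (right) for the mills.
- coaster_round: Round cork coaster, fixed, 92 mm in diameter and 5 mm thick, behind the tray on its left or right half. Origin at the centre of its underside.
- coaster_square: Square cork coaster, fixed, 92 by 92 by 5 mm, behind the tray on the other half; it stays empty. Origin at the centre of its underside.
- spice_jar: Straight round glass spice jar with a green lid, 46 mm in diameter and 106 mm high, 0.11 kg, loose, upright. The lid (the top 20 mm, 45 mm in diameter) is fixed to it. Origin at the centre of its underside, z up.
- pepper_mill: The taller of two turned wooden mills, 150 mm high, 0.18 kg, loose, upright; body 58 mm across at the foot and up to 108 mm high, above it a round head 49 mm across from 109 to 139 mm and a 12 mm metal button on top. The head does not turn. Origin at the centre of its underside, z up.
- salt_mill: The shorter of two turned wooden mills, 110 mm high, 0.18 kg, loose, upright; body 58 mm across at the foot and up to 79 mm high, above it a round head 50 mm across from 80 to 99 mm and a 12 mm metal button on top. The head does not turn. Origin at the centre of its underside, z up.
- beaker: Black open beaker, 57 mm in diameter and 83 mm high, nearly straight sides, 0.11 kg, loose, upright, empty. Origin at the centre of its underside, z up.
- mug: White mug with a leaf pattern and dark coffee, 82 mm body, 112 mm with its handle, 94 mm high, a loose bystander to one side of the tray; leave it alone. Origin at the middle of its underside.
- wine_glass: Clear wine glass, 67 mm in diameter and 171 mm high, a loose bystander on the other side of the tray; leave it alone. Origin at the centre of its foot.
Mind the look-alikes: they are no part of the job. Leave any turquoise look-alike of the spice_jar alone. What is shaped like the pepper_mill but blue is not meant.

How it is judged:
On the way, in this order (a step that is already met when the one before it is completed fails the run):
1. the spice jar stands in the small middle well, released (y of spice_jar in the frame of cruet_tray between -0.01 and 0.01 m and x of spice_jar in the frame of cruet_tray between -0.01 and 0.01 m and z of spice_jar in the frame of cruet_tray between 0.004 and 0.012 m and angle between spice_jar's own z axis and vertical below 0.1 rad and linear speed of spice_jar below 0.03 m/s and angular speed of spice_jar below 0.3 rad/s and contact force between the fingers and spice_jar below 0.05 N), for 0.2 s.
2. then the pepper mill stands in the left well, released (y of pepper_mill in the frame of cruet_tray between 0.068 and 0.092 m and x of pepper_mill in the frame of cruet_tray between -0.012 and 0.012 m and z of pepper_mill in the frame of cruet_tray between 0.004 and 0.012 m and angle between pepper_mill's own z axis and vertical below 0.1 rad and linear speed of pepper_mill below 0.03 m/s and angular speed of pepper_mill below 0.3 rad/s and contact force between the fingers and pepper_mill below 0.05 N), for 0.2 s.
3. then the salt mill stands in the right well, released (y of salt_mill in the frame of cruet_tray between -0.092 and -0.068 m and x of salt_mill in the frame of cruet_tray between -0.012 and 0.012 m and z of salt_mill in the frame of cruet_tray between 0.004 and 0.012 m and angle between salt_mill's own z axis and vertical below 0.1 rad and linear speed of salt_mill below 0.03 m/s and angular speed of salt_mill below 0.3 rad/s and contact force between the fingers and salt_mill below 0.05 N), for 0.2 s.
4. last the beaker stands on the round coaster, released (horizontal distance between beaker and coaster_round below 0.015 m and z of beaker in the frame of coaster_round between 0.001 and 0.009 m and angle between beaker's own z axis and vertical below 0.1 rad and linear speed of beaker below 0.03 m/s and angular speed of beaker below 0.3 rad/s and contact force between the fingers and beaker below 0.05 N), for 0.2 s.
At the end, for the whole second after the job is handed in: Jar in the small middle well, pepper mill in the left well, salt mill in the right well (each on the floor within 4 mm; within 10 mm (jar) or 12 mm (mills) of the centre in x and y); beaker on the round coaster within 15 mm of its centre; all upright within 0.1 rad, at rest, released (all of step 1 and all of step 2 and all of step 3 and all of step 4); the robot touches nothing.
It fails at once if the jar, a mill or the beaker is dropped: let go of with its foot more than 35 mm above the table ((height (world z) of spice_jar above 0.035 m and contact force between the fingers and spice_jar below 0.01 N) or (height (world z) of pepper_mill above 0.035 m and contact force between the fingers and pepper_mill below 0.01 N) or (height (world z) of salt_mill above 0.035 m and contact force between the fingers and salt_mill below 0.01 N) or (height (world z) of beaker above 0.035 m and contact force between the fingers and beaker below 0.01 N)).
It fails at once if the mug is disturbed (moved more than 15 mm or tipped more than 0.3 rad) (distance of mug from where it was at the start of the episode above 0.015 m or angle between mug's own z axis and vertical above 0.3 rad).
It fails at once if the wine glass is disturbed (moved more than 15 mm or tipped more than 0.3 rad) (distance of wine_glass from where it was at the start of the episode above 0.015 m or angle between wine_glass's own z axis and vertical above 0.3 rad).
It also fails if it takes over 96 s, if anything falls off the work surface, if the arm or the gripper's body presses on something with over 40 N, if the wrist force passes 120 N, or if a joint passes its speed limit or range.

## Robot

A 6-joint arm with a two-finger parallel gripper is mounted at the origin on the work surface; the furniture and walls round the work are solid. World frame = base frame: x ahead of the robot, y to its left, z up, the work surface at z = 0. Lengths are in m, angles in rad, forces in N, time in s.
With the tool pointing down it reaches from about 0.35 to 0.975 m from the base axis. Payload 4.9 kg.
Tool frame: the origin (TCP) lies at the very end of the fingers, on their centre line; the grasp point (between the pads) lies 19 mm behind it (ctrl.grasp_offset is the distance from the TCP to the grasp point, in m); z points along the fingers, y is the line along which they close (so a half turn about z gives the same grasp; the last joint's range is limited). The gripper opens to 85 mm and grips with 20 to 120 N. Pads are 22 mm wide; open, the fingers measure 114 mm over their backs; the gripper's body (76 mm by 85 mm) begins 54 mm behind the grasp point. The pads swing forward as they close: fully open they stand 13 mm farther back than shut.
Start: joints at [-1.26, 0.053, 1.613, -0, 1.476, -0.119], TCP at [0.26, -0.568, 0.231] pointing down, gripper open.
Joint ranges: [-3.01, 3.01], [-1.01, 2.22], [0.06, 2.58], [-1.02, 4.17], [0.09, 2.62], [-3.14, 3.14]. Speed limits (rad/s): [2.57, 2.57, 3.14, 3.14, 3.14, 3.14].

## Interface

Orientations are given as a rotation vector (axis times angle).
In Python, from station import ctrl, optics gives the robot as it stands.
- The arm moves only by the shell command python3 -m handwheel 'ROWS' [OPENING] [FORCE]. ROWS is JSON, a list of rows, each an object of numbers: "tx", "ty", "tz": the shift along the tool's x, y, z in mm; "roll": the turn about the tool's z in rad. A call has 1 to 12 rows; each row shifts and turns the commanded pose from where the row before left it, along the tool's axes as they then stand; what a row does not reach is not made up. A row lasts 1/12 s, in which the tool goes at most 41.7 mm and 7.16 degrees, less where a joint would pass 70% of its speed; a pose out of reach is approached as far as the arm can. A call with a gripper value outside its range is refused whole. OPENING is the finger opening in mm, from 0 to 85.4, set as the call begins (- or left out, the last holds). The fingers move at their own pace and stop on an object; FORCE is the grip in N (left out, the last holds). Time passes only in rows, so rows that do not move let the fingers close. It gives the time, the measured TCP pose, the force, the opening and the grip force at its end, in the units of the state.
- ctrl.get_obs(): the state, without advancing time (a new reading comes with each control period).
- optics.get_image(name): name is "scene" or "top"; returns (picture, depth): 384x512x3 uint8, red, green, blue; 384x512 float32, m along the optical axis (not along the pixel's ray), 0 where there is no reading.
- optics.camera_params(name): a dict with "mtx" (3x3 intrinsics, pixels), "k1" (the pictures are not rectified: a ray, as slopes to the right and down, at radius r is drawn at 1 + k1 r^2 times it, then the intrinsics apply), "extrinsics" (4x4, takes a point from camera to world coordinates). Camera axes: x right, y down, z forward; pixel columns grow to the right and rows downward; lengths in m; the calibration is good to about 2 mm. A picture is of the moment at which its call begins. camera_params takes no time and is no camera call.
- ctrl.finish_job(): hands the job in; it is judged then, once.
The state is a dict: "t": time; "q": joint angles; "dq": joint speeds; "effort": joint torques, N m; "tool_pos": TCP position; "tool_rot": TCP orientation; "contact_force": force on the tool from outside, world axes, zero at the start; "wrist_torque": the same for the moment, N m; "opening": finger opening in m; "grip_force": force on a finger pad.
Only numpy, scipy, OpenCV 4.12 (cv2) and the standard library are available. Lean on these libraries where they do the work, as an engineer would, in place of code of your own. Each camera call takes 0.05 s, during which the arm holds its last target. There are 200 camera calls.

## Working session

There is one attempt and no reset: what is moved stays moved. The work goes in short steps, Python scripts to look and compute and a shell command to move; the robot and the scene stay as the last step left them, time stands still between calls to the robot, and variables do not carry over. Pictures are saved under pics/ and viewed, at most 14 in all, crops included, and the job is handed in when it is done.

```bash
ls; mkdir -p pics
python3 - <<'E'
from station import ctrl, optics
import cv2,numpy as np
print(ctrl.get_obs(), ctrl.grasp_offset)
for n in ("scene","top"):
    im,d=optics.get_image(n); cv2.imwrite(f"pics/{n}0.png",cv2.cvtColor(im,cv2.COLOR_RGB2BGR)); np.save(f"pics/{n}0.npy",d)
    p=optics.camera_params(n); print(n,p)
E
```

```text
pics
{'t': 0.0, 'q': array([-1.25997513e+00,  5.33471620e-02,  1.61430419e+00, -7.28071795e-07,
        1.47597460e+00, -1.19018558e-01]), 'dq': array([-4.60338219e-04,  1.71558799e-04, -2.04540246e-04,  4.81492261e-04,
        7.49963936e-05, -4.73780067e-04]), 'effort': array([ 5.87070354e-04, -3.93685949e+01, -3.70175099e+01, -9.16528370e-05,
        7.11486849e-03, -7.79474021e-06]), 'tool_pos': array([ 0.26025179, -0.56755526,  0.23006293]), 'tool_rot': array([-3.06733820e+00, -6.69573270e-01,  3.06764113e-04]), 'contact_force': array([-0.56088718,  0.59213946, -0.2334874 ]), 'wrist_torque': array([-0.00155775,  0.0268701 ,  0.02254837]), 'grip_force': 0.0, 'opening': 0.08533830247322102} 0.0187
scene {'mtx': array([[433.4752084 ,   0.        , 253.77394963],
       [  0.        , 433.4752084 , 195.48802768],
       [  0.        ,   0.        ,   1.        ]]), 'k1': 0.008193662656509388, 'extrinsics': array([[-0.88127736, -0.26731175,  0.38973664,  0.10813264],
       [-0.47221418,  0.53135315, -0.70333321,  0.82245744],
       [-0.01907856, -0.8038708 , -0.5944979 ,  0.7067372 ],
       [ 0.        ,  0.        ,  0.        ,  1.        ]])}
top {'mtx': array([[459.62936217,   0.        , 254.62691233],
       [  0.        , 459.62936217, 189.50769015],
       [  0.        ,   0.        ,   1.        ]]), 'k1': -0.005197282134397059, 'extrinsics': array([[ 0.02773062, -0.98772896,  0.1536962 ,  0.37087556],
       [-0.99954791, -0.02918608, -0.00722112,  0.02233248],
       [ 0.0116183 , -0.15342647, -0.98809176,  1.1523582 ],
       [ 0.        ,  0.        ,  0.        ,  1.        ]])}
```

View pics/scene0.png

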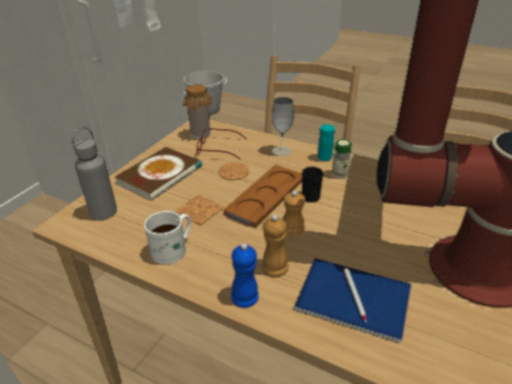

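View pics/top0.png

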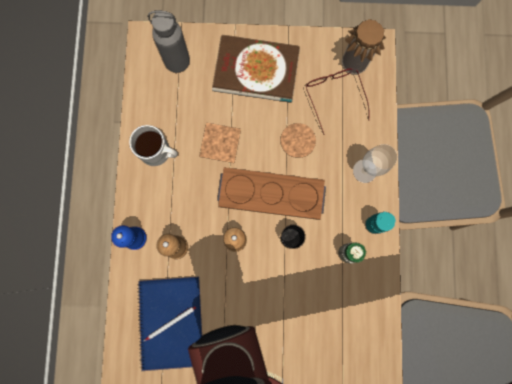

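Scene view: the jar with the green lid is at (342,158), the turquoise look-alike at (326,142), the pepper mill at (275,245), the blue look-alike at (245,275), the salt mill at (293,212) and the beaker at (313,184). Top view: jar (353,253), turquoise (381,222), pepper mill (170,244), blue (127,237), salt mill (234,238), beaker (292,236). The round coaster is at (298,140), the square one at (220,143) and the tray at (272,193). The wine glass is at (375,162) and the mug at (150,145).

The green-lidded clear jar and the taller brown mill fit the description, since turquoise and blue are excluded. I'll confirm that in one crop and measure.

```bash
cat > h.py <<'E'
import numpy as np, cv2
from station import ctrl, optics
def ray(n,uv):
    p=optics.camera_params(n); K=p["mtx"]; E=p["extrinsics"]
    d=(np.asarray(uv,float)-K[:2,2])/[K[0,0],K[1,1]]; s=d.copy()
    for _ in range(8): s=d/(1+p["k1"]*(s**2).sum(-1,keepdims=True))
    r=np.concatenate([s,np.ones(s.shape[:-1]+(1,))],-1)@E[:3,:3].T
    return E[:3,3],r
def onplane(n,uv,z):
    o,r=ray(n,uv); return (o+r*((z-o[2])/r[...,2:]))[...,:2]
def tri(a,b):
    (o1,r1),(o2,r2)=ray("top",a),ray("scene",b)
    s=np.linalg.lstsq(np.c_[r1,-r2],o2-o1,rcond=None)[0]
    p,q=o1+s[0]*r1,o2+s[1]*r2
    return (p+q)/2,np.linalg.norm(p-q)*1000
def cloud(n,d):
    v,u=np.nonzero(d>0); o,r=ray(n,np.c_[u,v]); E=optics.camera_params(n)["extrinsics"]
    return np.c_[u,v],o+r*d[v,u][:,None]
def grab(tag):
    out={}
    for n in ("scene","top"):
        im,d=optics.get_image(n); im=cv2.cvtColor(im,cv2.COLOR_RGB2BGR)
        cv2.imwrite(f"pics/{n}{tag}.png",im); np.save(f"pics/{n}{tag}.npy",d); out[n]=(im,d)
    return out
E
python3 - <<'E'
import cv2,numpy as np
s=cv2.imread("pics/scene0.png");t=cv2.imread("pics/top0.png")
a=cv2.resize(s[120:310,220:360],None,fx=3,fy=3,interpolation=cv2.INTER_CUBIC)
b=cv2.resize(t[165:270,215:400],None,fx=2,fy=2,interpolation=cv2.INTER_CUBIC)
b2=cv2.resize(t[120:270,105:255],None,fx=2.3,fy=2.3,interpolation=cv2.INTER_CUBIC)
W=np.zeros((600,800,3),np.uint8); W[:570,:420]=a; W[:210,425:795]=b; W[220:565,425:770]=b2
cv2.imwrite("pics/crop1.png",W)
E
```

```text
(no output)
```

View pics/crop1.png

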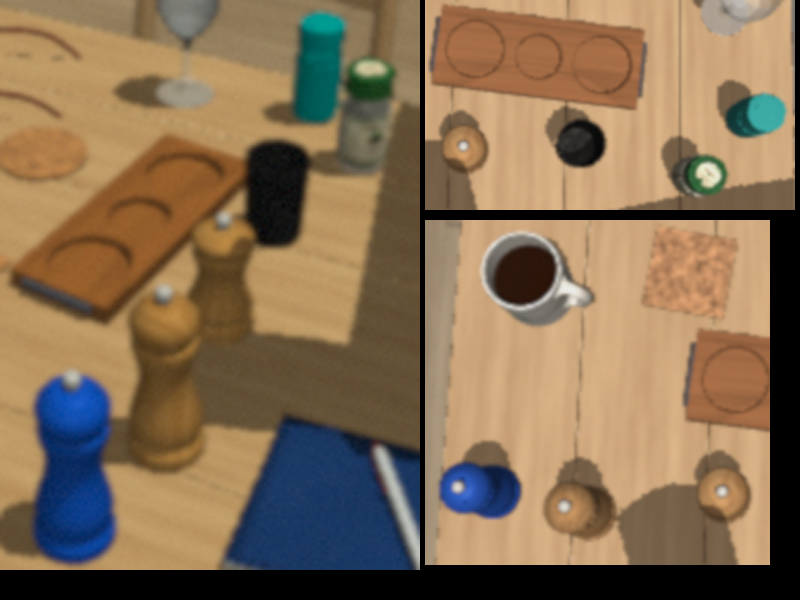

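The crop confirms them: the jar has the green lid with a pale top and a clear body, and the pepper mill is the taller brown one left of the salt mill. The turquoise and blue ones stand beside them. Next I'll measure from the two views.

```bash
cat > m.py <<'E'
import sys
from h import *
tag="0"
I={n:cv2.imread(f"pics/{n}{tag}.png") for n in("top","scene")}; D={n:np.load(f"pics/{n}{tag}.npy") for n in("top","scene")}
def spot(n,uv,f,R=7):
    u,v=map(round,uv); h=cv2.cvtColor(I[n],cv2.COLOR_BGR2HSV)[v-R:v+R+1,u-R:u+R+1].astype(int)
    m=f(h[...,0],h[...,1],h[...,2]).astype(np.uint8); k,l,st,c=cv2.connectedComponentsWithStats(m)
    i=1+np.argmax(st[1:,4]); return c[i]+[u-R,v-R],st[i,4]
pale=lambda h,s,v:(s<70)&(v>110)
for nm,a,b,R in(("pepper",(165.4,244.3),(274.7,217.7),5),("salt",(233.5,238),(294.3,193),5),("jar",(354,252.5),(343.3,142.7),7)):
    pa,na=spot("top",a,pale,R);pb,nb=spot("scene",b,pale,R); p,e=tri(pa,pb)
    print(nm,pa.round(1),na,pb.round(1),nb,"xyz",p.round(4),"gap mm",round(e,1))
# depth clouds: body outline
C={n:cloud(n,D[n]) for n in D}
allp=np.vstack([C["top"][1],C["scene"][1]])
for nm,xy in(("pepper",None),):pass
def circ(P,T=None):
    A=np.c_[2*P,np.ones(len(P))]; s=np.linalg.lstsq(A,(P**2).sum(1),rcond=None)[0]; return s[:2],np.sqrt(s[2]+s[0]**2+s[1]**2)
# beaker dark mask, top view
hsv=cv2.cvtColor(I["top"],cv2.COLOR_BGR2HSV)
m=((I["top"].max(2)<45)).astype(np.uint8); m[:220]=0;m[255:]=0;m[:,:275]=0;m[:,310:]=0
c=max(cv2.findContours(m,0,1)[0],key=cv2.contourArea)
print("beaker blob",cv2.boundingRect(c),cv2.minEnclosingCircle(c))
ms=((I["scene"].max(2)<45)).astype(np.uint8); ms[:160]=0;ms[210:]=0;ms[:,:298]=0;ms[:,328:]=0
cs=max(cv2.findContours(ms,0,1)[0],key=cv2.contourArea); print("beaker scene",cv2.boundingRect(cs))
for n,mm in(("top",m),("scene",ms)):
    uv,P=C[n]; k=mm[uv[:,1],uv[:,0]]>0; Q=P[k]; print(n,"z pct",np.percentile(Q[:,2],[1,50,90,97,99.5]).round(4),"x",np.percentile(Q[:,0],[1,99]).round(4),"y",np.percentile(Q[:,1],[1,99]).round(4))
    r=Q[(Q[:,2]>.078)&(Q[:,2]<.088)]; 
    if len(r)>8: print(" rim pts",len(r),circ(r[:,:2]))
# tray and coasters: top view
b,g,r=[I["top"][...,i].astype(int) for i in range(3)]
mt=((hsv[...,1]>120)&(hsv[...,0]<14)&(r>90)&(r<205)).astype(np.uint8); z=np.zeros_like(mt); z[160:230,205:335]=mt[160:230,205:335]
z=cv2.morphologyEx(z,cv2.MORPH_OPEN,np.ones((5,5)));z=cv2.morphologyEx(z,cv2.MORPH_CLOSE,np.ones((7,7)))
c=max(cv2.findContours(z,0,1)[0],key=cv2.contourArea)
for hz in(.018,): 
    w=onplane("top",c[:,0,:].astype(float),hz).astype(np.float32); R=cv2.minAreaRect(w*1000); print("tray",R)
cv2.imwrite("pics/mt.png",z*255)
# heights by depth
uv,P=C["top"]
for nm,u,v,R in(("tray top",256,193,4),("well L",240,189,6),("well M",271,193,4),("well R",303,197,6),("round",298,140,9),("square",220,143,9),("table",262,230,4),("table2",200,190,6)):
    k=(abs(uv[:,0]-u)<=R)&(abs(uv[:,1]-v)<=R); print(nm,np.median(P[k],0).round(4))
for nm,xy in(("pepper",0),("salt",0)):pass
E
python3 m.py
```

```text
pepper [165.1 243.9] 22 [274.1 217.2] 23 xyz [0.4028 0.2062 0.1464] gap mm 1.3
salt [233.8 237.4] 19 [293.9 192.8] 20 xyz [0.4229 0.059  0.1052] gap mm 0.8
jar [356.1 251.6] 127 [342.9 142.1] 41 xyz [ 0.3985 -0.2187  0.1061] gap mm 0.3
beaker blob (282, 225, 22, 23) ((292.5249938964844, 236.1714324951172), 11.27514362335205)
beaker scene (302, 168, 21, 33)
top z pct [0.0002 0.0072 0.0617 0.074  0.0813] x [0.4078 0.4567] y [-0.1029 -0.0596]
scene z pct [0.0087 0.0572 0.0764 0.08   0.0828] x [0.4045 0.4559] y [-0.1049 -0.0465]
 rim pts 33 (array([ 0.43019005, -0.07420483]), np.float64(0.025878688348414555))
tray ((540.1202392578125, -28.05096435546875), (254.7320098876953, 100.63447570800781), 84.32101440429688)
tray top [0.5387 0.0104 0.0177]
well L [0.549  0.0509 0.0086]
well M [ 0.5412 -0.0274  0.0085]
well R [ 0.533  -0.1082  0.0084]
round [ 0.6817 -0.094   0.0054]
square [0.6671 0.1062 0.0054]
table [ 4.482e-01 -7.500e-03  1.000e-04]
table2 [5.447e-01 1.523e-01 4.000e-04]
```

```bash
cat >> m.py <<'E'
print("----")
# jar: green lid pixels, both views
for n,(u,v),R in(("top",(354,252),16),("scene",(343,146),12)):
    h=cv2.cvtColor(I[n],cv2.COLOR_BGR2HSV); g=((h[...,0]>45)&(h[...,0]<85)&(h[...,1]>90)).astype(np.uint8); zz=np.zeros_like(g); zz[v-R:v+R,u-R:u+R]=g[v-R:v+R,u-R:u+R]
    c=max(cv2.findContours(zz,0,1)[0],key=cv2.contourArea); E=cv2.fitEllipse(cv2.convexHull(c)); print("green",n,cv2.boundingRect(c),E)
    if n=="top":
        w=onplane(n,cv2.convexHull(c)[:,0,:].astype(float),.106); print(" lid circle",circ(w),w.min(0),w.max(0))
    uv,P=C[n]; k=(zz[uv[:,1],uv[:,0]]>0); Q=P[k]; print(" z",np.percentile(Q[:,2],[2,50,98]).round(4))
    r=Q[(Q[:,2]>.09)&(Q[:,2]<.108)]; print(" lid cloud",circ(r[:,:2]),r.min(0).round(4),r.max(0).round(4))
# coaster and wells
h=hsv
from itertools import product
for nm,(u,v),R in(("round",(298,140),22),("square",(220,143),25)):
    lab=cv2.cvtColor(I["top"],cv2.COLOR_BGR2LAB)[...,1]; sub=lab[v-R:v+R,u-R:u+R]; t,bm=cv2.threshold(sub,0,255,cv2.THRESH_OTSU)
    bm=cv2.morphologyEx(bm,cv2.MORPH_CLOSE,np.ones((5,5)));bm=cv2.morphologyEx(bm,cv2.MORPH_OPEN,np.ones((3,3))); c=max(cv2.findContours(bm,0,1)[0],key=cv2.contourArea)+[u-R,v-R]
    w=onplane("top",c[:,0,:].astype(float),.005).astype(np.float32); print(nm,cv2.minEnclosingCircle(w*1000),cv2.minAreaRect(w*1000))
w=onplane("top",np.array([[292.5,236.2]]),.083); print("beaker top rim",w)
# cloud checks of mills
for nm,x,y,zs in(("pepper",.403,.206,[(.02,.05),(.05,.105),(.112,.137)]),("salt",.423,.059,[(.02,.05),(.05,.078),(.082,.098)]),("beaker",.430,-.074,[(.01,.04),(.04,.075)]),("jar",.3985,-.215,[(.01,.08),(.088,.107)])):
    for a,b in zs:
        s=[]
        for n in C:
            P=C[n][1]; k=(np.hypot(P[:,0]-x,P[:,1]-y)<.042)&(P[:,2]>a)&(P[:,2]<b); Q=P[k]
            if len(Q)>15: c0,r0=circ(Q[:,:2]); s.append((n,len(Q),c0.round(4),round(r0,4)))
        print(nm,a,b,s)
E
python3 m.py | sed -n '/----/,$p'
```

```text
----
green top (346, 243, 20, 19) ((355.0922546386719, 252.06741333007812), (18.117334365844727, 19.888607025146484), 108.95639038085938)
 lid circle (array([ 0.3972168 , -0.21669815]), np.float64(0.02135987041683286)) [ 0.37709743 -0.23903794] [ 0.41761884 -0.19589075]
 z [0.0989 0.1059 0.1097]
 lid cloud (array([ 0.3973997 , -0.21773619]), np.float64(0.01920202225695844)) [ 0.3771 -0.2403  0.0958] [ 0.4177 -0.1957  0.108 ]
green scene (336, 142, 15, 11) ((342.9543151855469, 146.3380584716797), (14.951227188110352, 15.338539123535156), 174.66256713867188)
 z [0.0392 0.097  0.107 ]
 lid cloud (array([ 0.3962071 , -0.21209391]), np.float64(0.017338140262462817)) [ 0.3757 -0.2284  0.09  ] [ 0.4153 -0.1913  0.1075]
round ((682.4194946289062, -93.65616607666016), 45.88123321533203) ((682.97998046875, -94.05392456054688), (87.63890838623047, 87.66413879394531), 1.080843210220337)
square ((668.9808959960938, 107.63467407226562), 62.25175857543945) ((669.3081665039062, 106.76393127441406), (91.80978393554688, 91.5706558227539), 81.13787078857422)
beaker top rim [[ 0.43020478 -0.07637391]]
p
[... 625 characters left out ...]

salt 0.082 0.098 [('top', 254, array([0.4222, 0.0592]), np.float64(0.0196)), ('scene', 206, array([0.4219, 0.0635]), np.float64(0.0189))]
beaker 0.01 0.04 [('top', 64, array([ 0.4301, -0.0768]), np.float64(0.0248)), ('scene', 168, array([ 0.431 , -0.0756]), np.float64(0.0253))]
beaker 0.04 0.075 [('top', 77, array([ 0.43  , -0.0766]), np.float64(0.0263)), ('scene', 358, array([ 0.4311, -0.076 ]), np.float64(0.027))]
jar 0.01 0.08 [('top', 125, array([ 0.3975, -0.2181]), np.float64(0.0231)), ('scene', 363, array([ 0.3976, -0.2154]), np.float64(0.0216))]
jar 0.088 0.107 [('top', 216, array([ 0.3969, -0.2168]), np.float64(0.0174)), ('scene', 184, array([ 0.397 , -0.2138]), np.float64(0.0179))]
```

The jar is at (0.397, -0.217), clear of the turquoise one if I close roughly along world x. I'll write a small planning helper, which only works out distances, and start with the roll.

```bash
cat > plan.py <<'E'
# usage: plan.py x y z psi(angle of tool x axis): prints roll, then shifts in tool axes (mm) after it
import sys,numpy as np
from station import ctrl
from scipy.spatial.transform import Rotation as R
o=ctrl.get_obs(); M=R.from_rotvec(o["tool_rot"]).as_matrix(); ps=np.arctan2(M[1,0],M[0,0])
x,y,z,t=map(float,sys.argv[1:5]); roll=-((t-ps+np.pi)%(2*np.pi)-np.pi)
d=(np.array([x,y,z])-o["tool_pos"])*1000
print("t %.1f psi %.3f tilt %.3f roll %.3f | tx %.1f ty %.1f tz %.1f | before roll tx %.1f ty %.1f"%(o["t"],ps,np.arccos(-M[2,2]),roll,d@[np.cos(t),np.sin(t),0],d@[np.sin(t),-np.cos(t),0],-d[2],d@[np.cos(ps),np.sin(ps),0],d@[np.sin(ps),-np.cos(ps),0]),
 "pos",o["tool_pos"].round(4),"q",o["q"].round(2),"op %.4f grip %.1f"%(o["opening"],o["grip_force"]),"F",o["contact_force"].round(1))
E
python3 -m handwheel '[{"roll":-0.12},{"roll":-0.12},{"roll":-0.12},{"roll":-0.12},{"roll":-0.12},{"roll":-0.12},{"roll":-0.12},{"roll":-0.12},{"roll":-0.12},{"roll":-0.12},{"roll":-0.12},{"roll":-0.12}]' 85 40
python3 plan.py 0.397 -0.217 0.23 1.9
```

```text
t 0.1 psi 0.430 tilt 0.002 roll -1.470 | tx 287.6 ty 242.8 tz 0.2 | before roll tx 270.4 ty -261.8 pos [ 0.2603 -0.5676  0.2302] q [-1.26  0.05  1.61  0.    1.48 -0.12] op 0.0852 grip 0.0 F [-0.1 -0.   0.2]$[0]: bad value
```

```bash
python3 -m handwheel '[{"tx":0,"ty":0,"tz":0,"roll":-0.12},{"tx":0,"ty":0,"tz":0,"roll":-0.12}]' 85 40
python3 plan.py 0.397 -0.217 0.23 1.9
```

```text
t: 0.27
tool_pos: [0.2603, -0.5678, 0.2305]
tool_rot: [-2.963, -1.041, -0.0]
contact_force: [1.0, -0.2, -0.5]
opening: 0.0846
grip_force: 0.0
t 0.3 psi 0.676 tilt 0.001 roll -1.224 | tx 287.7 ty 242.7 tz 0.5 | before roll tx 326.0 ty -188.3 pos [ 0.2603 -0.5678  0.2305] q [-1.26  0.05  1.61  0.    1.48 -0.36] op 0.0846 grip 0.0 F [ 1.  -0.2 -0.5]
```

```bash
python3 -m handwheel '[{"tx":0,"ty":0,"tz":0,"roll":-0.122},{"tx":0,"ty":0,"tz":0,"roll":-0.122},{"tx":0,"ty":0,"tz":0,"roll":-0.122},{"tx":0,"ty":0,"tz":0,"roll":-0.122},{"tx":0,"ty":0,"tz":0,"roll":-0.122},{"tx":0,"ty":0,"tz":0,"roll":-0.122},{"tx":0,"ty":0,"tz":0,"roll":-0.122},{"tx":0,"ty":0,"tz":0,"roll":-0.122},{"tx":0,"ty":0,"tz":0,"roll":-0.122},{"tx":0,"ty":0,"tz":0,"roll":-0.122}]'
python3 -m handwheel '[{"tx":28,"ty":24,"tz":0,"roll":0},{"tx":28,"ty":24,"tz":0,"roll":0},{"tx":28,"ty":24,"tz":0,"roll":0},{"tx":28,"ty":24,"tz":0,"roll":0},{"tx":28,"ty":24,"tz":0,"roll":0},{"tx":28,"ty":24,"tz":0,"roll":0},{"tx":28,"ty":24,"tz":0,"roll":0},{"tx":28,"ty":24,"tz":0,"roll":0},{"tx":28,"ty":24,"tz":0,"roll":0},{"tx":28,"ty":24,"tz":0,"roll":0},{"tx":0,"ty":0,"tz":0,"roll":0},{"tx":0,"ty":0,"tz":0,"roll":0}]'
python3 plan.py 0.397 -0.217 0.046 1.9
```

```text
t: 1.1
tool_pos: [0.2603, -0.5678, 0.2306]
tool_rot: [-1.832, -2.551, -0.001]
contact_force: [-1.1, -0.6, -0.7]
opening: 0.085
grip_force: 0.0
t: 2.1
tool_pos: [0.4008, -0.2255, 0.231]
tool_rot: [-1.835, -2.549, 0.001]
contact_force: [0.4, -0.2, 0.2]
opening: 0.0848
grip_force: 0.0
t 2.1 psi 1.894 tilt 0.000 roll -0.006 | tx 9.3 ty -0.8 tz 185.0 | before roll tx 9.3 ty -0.9 pos [ 0.4008 -0.2255  0.231 ] q [-0.67 -0.36  1.98 -0.    1.52 -1.  ] op 0.0848 grip 0.0 F [ 0.4 -0.2  0.2]
```

```bash
python3 -m handwheel '[{"tx":9,"ty":-1,"tz":15,"roll":0},{"tx":0,"ty":0,"tz":30,"roll":0},{"tx":0,"ty":0,"tz":30,"roll":0},{"tx":0,"ty":0,"tz":20,"roll":0},{"tx":0,"ty":0,"tz":20,"roll":0},{"tx":0,"ty":0,"tz":20,"roll":0},{"tx":0,"ty":0,"tz":20,"roll":0},{"tx":0,"ty":0,"tz":15,"roll":0},{"tx":0,"ty":0,"tz":15,"roll":0},{"tx":0,"ty":0,"tz":0,"roll":0},{"tx":0,"ty":0,"tz":0,"roll":0}]'
python3 - <<'E'
from h import *
o=grab("1"); s=o["scene"][0]
cv2.imwrite("pics/c1.png",np.hstack([cv2.resize(s[80:210,270:430],None,fx=2.4,fy=2.4),cv2.resize(o["top"][0][200:330,280:440],None,fx=2.4,fy=2.4)]))
E
python3 plan.py 0.397 -0.217 0.046 1.9
```

```text
t: 3.02
tool_pos: [0.3956, -0.2193, 0.0454]
tool_rot: [-1.841, -2.542, 0.0]
contact_force: [-0.1, -0.3, 0.2]
opening: 0.085
grip_force: 0.0
t 3.1 psi 1.889 tilt 0.001 roll -0.011 | tx 2.7 ty 0.9 tz 1.2 | before roll tx 2.7 ty 0.9 pos [ 0.397  -0.2199  0.0472] q [-0.67 -0.17  2.15 -0.    1.16 -0.99] op 0.0850 grip 0.0 F [ 0.1 -0.3  0.3]
```

View pics/c1.png

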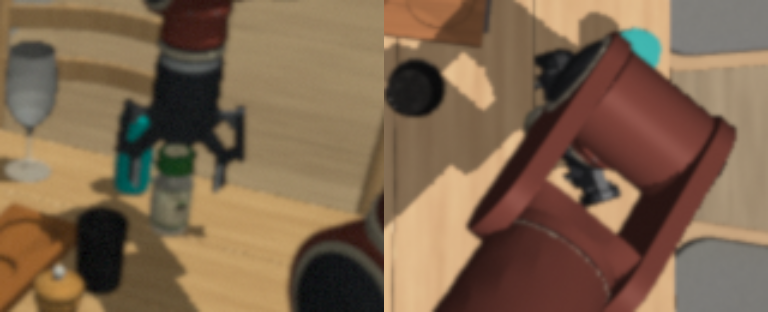

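The crop shows the open fingers on both sides of the green-lidded jar (at 175,160). Its body is clear between them, and the turquoise one stands behind, untouched. Closing now.

```bash
python3 -m handwheel '[{"tx":2,"ty":0,"tz":0,"roll":0},{"tx":0,"ty":0,"tz":0,"roll":0},{"tx":0,"ty":0,"tz":0,"roll":0},{"tx":0,"ty":0,"tz":0,"roll":0},{"tx":0,"ty":0,"tz":0,"roll":0},{"tx":0,"ty":0,"tz":0,"roll":0},{"tx":0,"ty":0,"tz":0,"roll":0},{"tx":0,"ty":0,"tz":0,"roll":0},{"tx":0,"ty":0,"tz":0,"roll":0},{"tx":0,"ty":0,"tz":0,"roll":0}]' 0 40
python3 -m handwheel '[{"tx":0,"ty":0,"tz":-10,"roll":0},{"tx":0,"ty":0,"tz":-15,"roll":0},{"tx":0,"ty":0,"tz":-20,"roll":0},{"tx":0,"ty":0,"tz":-20,"roll":0},{"tx":0,"ty":0,"tz":-20,"roll":0},{"tx":0,"ty":0,"tz":-15,"roll":0},{"tx":0,"ty":0,"tz":0,"roll":0},{"tx":0,"ty":0,"tz":0,"roll":0}]'
python3 plan.py 0.540 -0.028 0.146 1.89
```

```text
t: 3.95
tool_pos: [0.3968, -0.217, 0.0474]
tool_rot: [1.84, 2.545, 0.001]
contact_force: [0.9, 2.1, 5.3]
opening: 0.0444
grip_force: 34.5
t: 4.62
tool_pos: [0.3963, -0.2171, 0.1469]
tool_rot: [1.839, 2.545, -0.001]
contact_force: [-0.4, 1.9, -2.2]
opening: 0.0446
grip_force: 35.0
t 4.6 psi 1.890 tilt 0.002 roll -0.000 | tx 134.5 ty 195.8 tz 0.9 | before roll tx 134.5 ty 195.8 pos [ 0.3963 -0.2171  0.1469] q [-0.67 -0.32  2.09 -0.    1.37 -0.98] op 0.0446 grip 35.0 F [-0.4  1.9 -2.2]
```

```bash
python3 -m handwheel '[{"tx":7,"ty":10,"tz":0,"roll":0},{"tx":13,"ty":19,"tz":0,"roll":0},{"tx":15,"ty":21,"tz":0,"roll":0},{"tx":15,"ty":21,"tz":0,"roll":0},{"tx":15,"ty":21,"tz":0,"roll":0},{"tx":15,"ty":21,"tz":0,"roll":0},{"tx":15,"ty":21,"tz":0,"roll":0},{"tx":14,"ty":21,"tz":0,"roll":0},{"tx":13,"ty":20,"tz":0,"roll":0},{"tx":8,"ty":14,"tz":0,"roll":0},{"tx":4,"ty":7,"tz":0,"roll":0},{"tx":0,"ty":0,"tz":0,"roll":0}]'
python3 -m handwheel '[{"tx":0,"ty":0,"tz":15,"roll":0},{"tx":0,"ty":0,"tz":20,"roll":0},{"tx":0,"ty":0,"tz":20,"roll":0},{"tx":0,"ty":0,"tz":10,"roll":0},{"tx":0,"ty":0,"tz":0,"roll":0},{"tx":0,"ty":0,"tz":0,"roll":0},{"tx":0,"ty":0,"tz":0,"roll":0}]'
python3 plan.py 0.540 -0.028 0.058 1.89
python3 - <<'E'
from h import *
o=grab("2"); s=o["scene"][0]
cv2.imwrite("pics/c2.png",np.hstack([cv2.resize(s[110:240,200:360],None,fx=2.4,fy=2.4),cv2.resize(o["top"][0][130:260,200:360],None,fx=2.4,fy=2.4)]))
uv,P=cloud("scene",o["scene"][1])
k=(abs(P[:,0]-.54)<.04)&(abs(P[:,1]+.028)<.05)&(P[:,2]>.028)&(P[:,2]<.058)
Q=P[k]; print(len(Q),np.percentile(Q[:,2],[1,99]),"xy med",np.median(Q,0),Q.min(0),Q.max(0))
A=np.c_[2*Q[:,:2],np.ones(len(Q))]; r=np.linalg.lstsq(A,(Q[:,:2]**2).sum(1),rcond=None)[0]; print(r[:2],np.sqrt(r[2]+r[0]**2+r[1]**2))
E
```

```text
t: 5.62
tool_pos: [0.5398, -0.0271, 0.1444]
tool_rot: [-1.836, -2.546, 0.002]
contact_force: [-0.3, -0.6, -1.0]
opening: 0.0445
grip_force: 35.2
t: 6.2
tool_pos: [0.5408, -0.0287, 0.0824]
tool_rot: [1.84, 2.544, 0.001]
contact_force: [0.8, 0.3, -1.2]
opening: 0.0444
grip_force: 35.1
t 6.2 psi 1.889 tilt 0.002 roll -0.001 | tx 0.9 ty -0.5 tz 24.4 | before roll tx 0.9 ty -0.5 pos [ 0.5408 -0.0287  0.0824] q [-0.19 -0.01  1.93 -0.    1.21 -0.51] op 0.0444 grip 35.1 F [ 0.8  0.3 -1.2]
105 [0.03500634 0.05785335] xy med [ 0.53152363 -0.0113083   0.04696761] [ 0.51678872 -0.03267288  0.03473827] [ 0.55788305 -0.00386978  0.05792913]
[ 0.54067579 -0.02815081] 0.021228456174861177
```

View pics/c2.png

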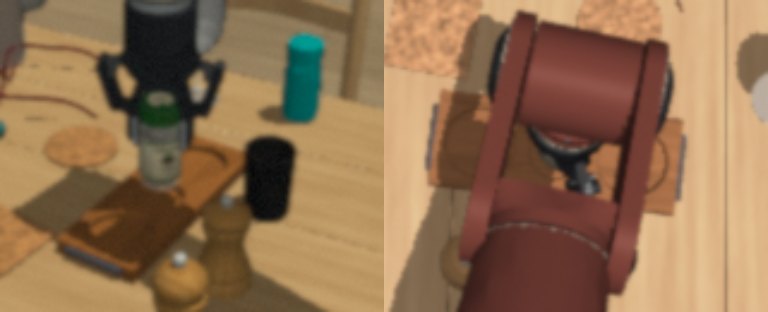

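The crop shows the jar upright in the fingers at (160,160), hanging centred over the middle well. The fitted axis is at (0.5407, -0.0282) against the well at (0.540, -0.028). Lowering.

```bash
python3 -m handwheel '[{"tx":0,"ty":0,"tz":8,"roll":0},{"tx":0,"ty":0,"tz":8,"roll":0},{"tx":0,"ty":0,"tz":5,"roll":0},{"tx":0,"ty":0,"tz":3,"roll":0},{"tx":0,"ty":0,"tz":0,"roll":0},{"tx":0,"ty":0,"tz":0,"roll":0},{"tx":0,"ty":0,"tz":0,"roll":0}]'
python3 -m handwheel '[{"tx":0,"ty":0,"tz":1,"roll":0},{"tx":0,"ty":0,"tz":1,"roll":0},{"tx":0,"ty":0,"tz":0,"roll":0},{"tx":0,"ty":0,"tz":0,"roll":0}]'
```

```text
t: 6.88
tool_pos: [0.5403, -0.0282, 0.0574]
tool_rot: [1.84, 2.546, 0.0]
contact_force: [-0.1, -0.6, -0.9]
opening: 0.0449
grip_force: 35.3
t: 7.22
tool_pos: [0.5404, -0.0282, 0.0555]
tool_rot: [1.84, 2.546, 0.0]
contact_force: [0.9, -0.1, -0.6]
opening: 0.0447
grip_force: 35.4
```

```bash
python3 -m handwheel '[{"tx":0,"ty":0,"tz":1,"roll":0},{"tx":0,"ty":0,"tz":0,"roll":0},{"tx":0,"ty":0,"tz":0,"roll":0}]'
python3 -m handwheel '[{"tx":0,"ty":0,"tz":1,"roll":0},{"tx":0,"ty":0,"tz":0,"roll":0},{"tx":0,"ty":0,"tz":0,"roll":0}]'
```

```text
t: 7.47
tool_pos: [0.5405, -0.0283, 0.0554]
tool_rot: [1.84, 2.546, -0.0]
contact_force: [-2.3, -0.4, 5.6]
opening: 0.0446
grip_force: 35.9
t: 7.72
tool_pos: [0.5406, -0.0284, 0.0553]
tool_rot: [1.84, 2.546, -0.001]
contact_force: [-5.0, -0.3, 10.5]
opening: 0.045
grip_force: 36.4
```

Contact is felt at TCP z = 0.0555, so the jar is on the floor of the well. Releasing and going up.

```bash
python3 -m handwheel '[{"tx":0,"ty":0,"tz":-1,"roll":0},{"tx":0,"ty":0,"tz":0,"roll":0},{"tx":0,"ty":0,"tz":0,"roll":0},{"tx":0,"ty":0,"tz":0,"roll":0},{"tx":0,"ty":0,"tz":0,"roll":0},{"tx":0,"ty":0,"tz":0,"roll":0},{"tx":0,"ty":0,"tz":0,"roll":0},{"tx":0,"ty":0,"tz":0,"roll":0},{"tx":0,"ty":0,"tz":0,"roll":0}]' 85
python3 -m handwheel '[{"tx":0,"ty":0,"tz":-10,"roll":0},{"tx":0,"ty":0,"tz":-20,"roll":0},{"tx":0,"ty":0,"tz":-25,"roll":0},{"tx":0,"ty":0,"tz":-30,"roll":0},{"tx":0,"ty":0,"tz":-30,"roll":0},{"tx":0,"ty":0,"tz":-30,"roll":0},{"tx":0,"ty":0,"tz":-20,"roll":0},{"tx":0,"ty":0,"tz":-10,"roll":0},{"tx":0,"ty":0,"tz":0,"roll":0}]'
python3 plan.py 0.402 0.206 0.23 1.472
```

```text
t: 8.47
tool_pos: [0.5401, -0.0282, 0.0542]
tool_rot: [-1.84, -2.546, 0.0]
contact_force: [-0.1, -0.4, -0.0]
opening: 0.085
grip_force: 0.0
t: 9.22
tool_pos: [0.5417, -0.0284, 0.2332]
tool_rot: [1.837, 2.541, 0.004]
contact_force: [-1.3, 0.1, 0.2]
opening: 0.0852
grip_force: 0.0
t 9.2 psi 1.890 tilt 0.006 roll 0.418 | tx 219.5 ty -162.2 tz 3.2 | before roll tx 266.4 ty -59.1 pos [ 0.5417 -0.0284  0.2332] q [-0.19 -0.15  1.81 -0.    1.48 -0.51] op 0.0852 grip 0.0 F [-1.3  0.1  0.2]
```

```bash
python3 -m handwheel '[{"tx":0,"ty":0,"tz":0,"roll":0.105},{"tx":0,"ty":0,"tz":0,"roll":0.105},{"tx":0,"ty":0,"tz":0,"roll":0.105},{"tx":0,"ty":0,"tz":0,"roll":0.103},{"tx":28,"ty":-20,"tz":0,"roll":0},{"tx":28,"ty":-21,"tz":0,"roll":0},{"tx":28,"ty":-20,"tz":0,"roll":0},{"tx":28,"ty":-21,"tz":0,"roll":0},{"tx":28,"ty":-20,"tz":0,"roll":0},{"tx":28,"ty":-21,"tz":0,"roll":0},{"tx":28,"ty":-20,"tz":0,"roll":0},{"tx":23,"ty":-18,"tz":0,"roll":0}]'
python3 -m handwheel '[{"tx":0,"ty":0,"tz":0,"roll":0},{"tx":0,"ty":0,"tz":0,"roll":0},{"tx":0,"ty":0,"tz":0,"roll":0}]'
python3 plan.py 0.402 0.206 0.102 1.472
python3 - <<'E'
from h import *
o=grab("3"); s=o["scene"][0]
cv2.imwrite("pics/c3.png",np.hstack([cv2.resize(s[80:300,200:360],None,fx=2.4,fy=2.4),cv2.resize(o["top"][0][110:330,130:290],None,fx=2.4,fy=2.4)]))
E
```

```text
t: 10.22
tool_pos: [0.3994, 0.2069, 0.2271]
tool_rot: [-2.327, -2.108, 0.004]
contact_force: [0.6, 0.1, 0.3]
opening: 0.0849
grip_force: 0.0
t: 10.47
tool_pos: [0.4013, 0.2052, 0.2279]
tool_rot: [-2.328, -2.109, 0.003]
contact_force: [-0.3, -0.5, 0.2]
opening: 0.0849
grip_force: 0.0
t 10.5 psi 1.472 tilt 0.002 roll -0.000 | tx 0.9 ty 0.7 tz 125.9 | before roll tx 0.9 ty 0.7 pos [0.4013 0.2052 0.2279] q [ 0.31 -0.38  2.   -0.    1.52  0.41] op 0.0849 grip 0.0 F [-0.3 -0.5  0.2]
```

View pics/c3.png

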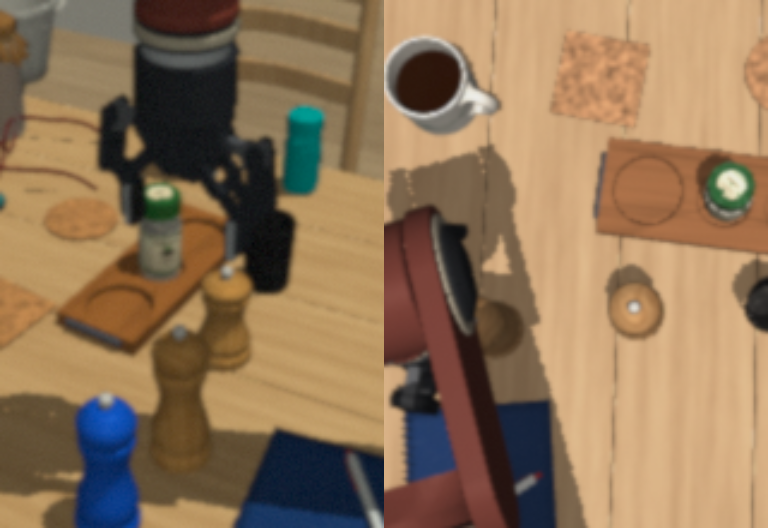

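The crop shows the jar upright in the middle well at (162,230) on the left and (728,190) on the right, with the open gripper above the pepper mill. Descending onto its head.

```bash
python3 -m handwheel '[{"tx":1,"ty":1,"tz":15,"roll":0},{"tx":0,"ty":0,"tz":20,"roll":0},{"tx":0,"ty":0,"tz":20,"roll":0},{"tx":0,"ty":0,"tz":20,"roll":0},{"tx":0,"ty":0,"tz":20,"roll":0},{"tx":0,"ty":0,"tz":20,"roll":0},{"tx":0,"ty":0,"tz":11,"roll":0},{"tx":0,"ty":0,"tz":0,"roll":0},{"tx":0,"ty":0,"tz":0,"roll":0}]'
python3 -m handwheel '[{"tx":0,"ty":0,"tz":0,"roll":0},{"tx":0,"ty":0,"tz":0,"roll":0},{"tx":0,"ty":0,"tz":0,"roll":0},{"tx":0,"ty":0,"tz":0,"roll":0},{"tx":0,"ty":0,"tz":0,"roll":0},{"tx":0,"ty":0,"tz":0,"roll":0},{"tx":0,"ty":0,"tz":0,"roll":0},{"tx":0,"ty":0,"tz":0,"roll":0},{"tx":0,"ty":0,"tz":0,"roll":0}]' 0 50
python3 -m handwheel '[{"tx":0,"ty":0,"tz":-5,"roll":0},{"tx":0,"ty":0,"tz":-10,"roll":0},{"tx":0,"ty":0,"tz":-10,"roll":0},{"tx":0,"ty":0,"tz":0,"roll":0},{"tx":0,"ty":0,"tz":0,"roll":0}]'
python3 plan.py 0.548 0.0515 0.102 1.472
python3 - <<'E'
from h import *
o=grab("4"); s=o["scene"][0]
cv2.imwrite("pics/c4.png",cv2.resize(s[130:300,200:360],None,fx=3,fy=3))
E
```

```text
t: 11.32
tool_pos: [0.4028, 0.206, 0.1031]
tool_rot: [-2.33, -2.107, 0.002]
contact_force: [1.2, -0.0, 0.4]
opening: 0.085
grip_force: 0.0
t: 12.07
tool_pos: [0.404, 0.207, 0.1052]
tool_rot: [2.327, 2.108, 0.005]
contact_force: [-0.6, 0.1, 5.1]
opening: 0.0456
grip_force: 51.6
t: 12.48
tool_pos: [0.4033, 0.2068, 0.1294]
tool_rot: [2.328, 2.108, 0.003]
contact_force: [-0.8, 0.1, -1.5]
opening: 0.0458
grip_force: 51.5
t 12.5 psi 1.472 tilt 0.002 roll -0.000 | tx -140.3 ty 159.3 tz 27.4 | before roll tx -140.2 ty 159.4 pos [0.4033 0.2068 0.1294] q [ 0.31 -0.29  2.1   0.    1.33  0.41] op 0.0458 grip 51.5 F [-0.8  0.1 -1.5]
```

View pics/c4.png

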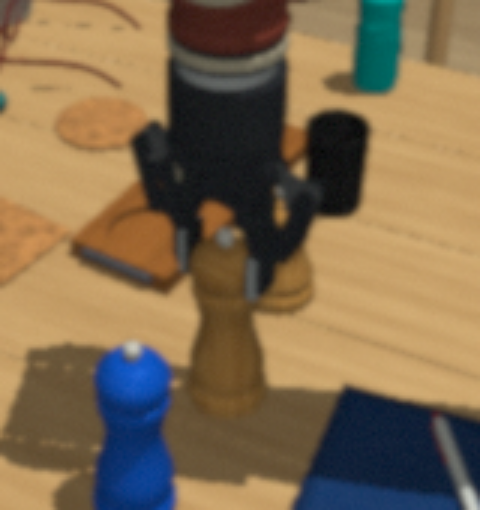

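The mill hangs upright and is gripped on its head at (222,260). Lifting further and carrying it to above the left well.

```bash
python3 -m handwheel '[{"tx":0,"ty":0,"tz":-15,"roll":0},{"tx":0,"ty":0,"tz":-15,"roll":0},{"tx":-6,"ty":7,"tz":-10,"roll":0},{"tx":-12,"ty":14,"tz":0,"roll":0},{"tx":-18,"ty":20,"tz":0,"roll":0},{"tx":-20,"ty":22,"tz":0,"roll":0},{"tx":-20,"ty":22,"tz":0,"roll":0},{"tx":-20,"ty":22,"tz":0,"roll":0},{"tx":-18,"ty":22,"tz":0,"roll":0},{"tx":-13,"ty":15,"tz":0,"roll":0},{"tx":-8,"ty":10,"tz":0,"roll":0},{"tx":-5,"ty":5,"tz":0,"roll":0}]'
python3 -m handwheel '[{"tx":0,"ty":0,"tz":10,"roll":0},{"tx":0,"ty":0,"tz":10,"roll":0},{"tx":0,"ty":0,"tz":10,"roll":0},{"tx":0,"ty":0,"tz":0,"roll":0},{"tx":0,"ty":0,"tz":0,"roll":0},{"tx":0,"ty":0,"tz":0,"roll":0}]'
python3 plan.py 0.548 0.0515 0.112 1.472
cat > chk.py <<'E'
import sys
from h import *
# chk.py tag x y zlo zhi : fitted vertical axis of what stands/hangs there, scene depth rays
tag,x,y,a,b=sys.argv[1],*map(float,sys.argv[2:6])
o=grab(tag)
for n in o:
    uv,P=cloud(n,o[n][1]); k=(np.hypot(P[:,0]-x,P[:,1]-y)<.038)&(P[:,2]>a)&(P[:,2]<b); Q=P[k]
    if len(Q)<20: continue
    for zs in np.array_split(np.argsort(Q[:,2]),2):
        q=Q[zs]; A=np.c_[2*q[:,:2],np.ones(len(q))]; r=np.linalg.lstsq(A,(q[:,:2]**2).sum(1),rcond=None)[0]
        print(n,len(q),"z",q[:,2].min().round(3),q[:,2].max().round(3),"axis",r[:2].round(4),"r",np.sqrt(r[2]+r[0]**2+r[1]**2).round(4))
E
python3 chk.py 5 0.548 0.0515 0.03 0.09
```

```text
t: 13.58
tool_pos: [0.548, 0.05, 0.1678]
tool_rot: [-2.33, -2.107, 0.001]
contact_force: [0.2, 0.4, -2.2]
opening: 0.0454
grip_force: 51.6
t: 14.08
tool_pos: [0.5467, 0.0521, 0.1381]
tool_rot: [-2.327, -2.11, 0.0]
contact_force: [-0.3, 0.2, -1.3]
opening: 0.0456
grip_force: 51.6
t 14.1 psi 1.473 tilt 0.000 roll 0.001 | tx -0.5 ty 1.4 tz 26.1 | before roll tx -0.5 ty 1.4 pos [0.5467 0.0521 0.1381] q [-0.04 -0.05  1.88  0.    1.32  0.06] op 0.0456 grip 51.6 F [-0.3  0.2 -1.3]
scene 213 z 0.033 0.064 axis [0.5427 0.052 ] r 0.0254
scene 212 z 0.064 0.09 axis [0.5429 0.0525] r 0.0223
top 53 z 0.036 0.07 axis [0.5439 0.0495] r 0.0278
top 53 z 0.071 0.089 axis [0.5401 0.0448] r 0.019
```

```bash
python3 -m handwheel '[{"tx":0,"ty":3,"tz":0,"roll":0},{"tx":0,"ty":0,"tz":8,"roll":0},{"tx":0,"ty":0,"tz":6,"roll":0},{"tx":0,"ty":0,"tz":4,"roll":0},{"tx":0,"ty":0,"tz":3,"roll":0},{"tx":0,"ty":0,"tz":0,"roll":0},{"tx":0,"ty":0,"tz":0,"roll":0},{"tx":0,"ty":0,"tz":0,"roll":0}]'
python3 -m handwheel '[{"tx":0,"ty":0,"tz":1,"roll":0},{"tx":0,"ty":0,"tz":1,"roll":0},{"tx":0,"ty":0,"tz":0,"roll":0},{"tx":0,"ty":0,"tz":0,"roll":0}]'
python3 -m handwheel '[{"tx":0,"ty":0,"tz":1,"roll":0},{"tx":0,"ty":0,"tz":1,"roll":0},{"tx":0,"ty":0,"tz":0,"roll":0},{"tx":0,"ty":0,"tz":0,"roll":0}]'
```

```text
t: 14.85
tool_pos: [0.5502, 0.0512, 0.1174]
tool_rot: [2.328, 2.109, 0.0]
contact_force: [0.2, 0.5, -0.9]
opening: 0.0457
grip_force: 51.6
t: 15.18
tool_pos: [0.5501, 0.0512, 0.1153]
tool_rot: [2.329, 2.109, 0.0]
contact_force: [0.2, -0.0, -1.8]
opening: 0.0455
grip_force: 51.6
t: 15.52
tool_pos: [0.5501, 0.0513, 0.1133]
tool_rot: [2.329, 2.109, 0.0]
contact_force: [-0.6, -0.9, -0.9]
opening: 0.0455
grip_force: 51.6
```

```bash
python3 -m handwheel '[{"tx":0,"ty":0,"tz":1,"roll":0},{"tx":0,"ty":0,"tz":0,"roll":0},{"tx":0,"ty":0,"tz":0,"roll":0}]'
python3 -m handwheel '[{"tx":0,"ty":0,"tz":1,"roll":0},{"tx":0,"ty":0,"tz":0,"roll":0},{"tx":0,"ty":0,"tz":0,"roll":0}]'
python3 chk.py 6 0.548 0.0515 0.022 0.08
```

```text
t: 15.77
tool_pos: [0.5504, 0.0512, 0.1132]
tool_rot: [2.328, 2.109, 0.0]
contact_force: [-3.0, -0.9, 5.3]
opening: 0.0456
grip_force: 52.1
t: 16.02
tool_pos: [0.5506, 0.0511, 0.1132]
tool_rot: [2.328, 2.108, 0.0]
contact_force: [-3.4, 0.0, 10.7]
opening: 0.046
grip_force: 52.4
scene 200 z 0.022 0.05 axis [0.5471 0.0503] r 0.0251
scene 199 z 0.05 0.08 axis [0.5466 0.052 ] r 0.0193
top 51 z 0.022 0.051 axis [0.5483 0.0498] r 0.0286
top 51 z 0.051 0.077 axis [0.546  0.0486] r 0.0217
```

The foot is down at +8 mm over the grasp height and the axis is within 2 mm of the well centre. Releasing.

```bash
python3 -m handwheel '[{"tx":0,"ty":0,"tz":-2,"roll":0},{"tx":0,"ty":0,"tz":0,"roll":0},{"tx":0,"ty":0,"tz":0,"roll":0},{"tx":0,"ty":0,"tz":0,"roll":0},{"tx":0,"ty":0,"tz":0,"roll":0},{"tx":0,"ty":0,"tz":0,"roll":0},{"tx":0,"ty":0,"tz":0,"roll":0},{"tx":0,"ty":0,"tz":0,"roll":0},{"tx":0,"ty":0,"tz":0,"roll":0}]' 85 
python3 -m handwheel '[{"tx":0,"ty":0,"tz":-10,"roll":0},{"tx":0,"ty":0,"tz":-20,"roll":0},{"tx":0,"ty":0,"tz":-25,"roll":0},{"tx":0,"ty":0,"tz":-30,"roll":0},{"tx":0,"ty":0,"tz":-25,"roll":0},{"tx":0,"ty":0,"tz":-10,"roll":0},{"tx":0,"ty":0,"tz":0,"roll":0}]'
python3 plan.py 0.4225 0.0595 0.23 1.472
```

```text
t: 16.87
tool_pos: [0.5501, 0.0512, 0.1132]
tool_rot: [-2.329, -2.109, 0.0]
contact_force: [0.4, 0.7, -0.1]
opening: 0.0851
grip_force: 0.0
t: 17.45
tool_pos: [0.552, 0.0512, 0.2377]
tool_rot: [2.325, 2.105, 0.008]
contact_force: [0.3, -1.2, 0.4]
opening: 0.085
grip_force: 0.0
t 17.4 psi 1.472 tilt 0.007 roll -0.000 | tx -4.5 ty -129.7 tz 7.7 | before roll tx -4.5 ty -129.7 pos [0.552  0.0512 0.2377] q [-0.04 -0.12  1.78  0.    1.48  0.06] op 0.0850 grip 0.0 F [ 0.3 -1.2  0.4]
```

```bash
python3 -m handwheel '[{"tx":-1,"ty":-10,"tz":0,"roll":0},{"tx":-1,"ty":-25,"tz":0,"roll":0},{"tx":-1,"ty":-30,"tz":0,"roll":0},{"tx":-1,"ty":-30,"tz":0,"roll":0},{"tx":0,"ty":-22,"tz":0,"roll":0},{"tx":0,"ty":-12,"tz":0,"roll":0},{"tx":0,"ty":0,"tz":0,"roll":0},{"tx":0,"ty":0,"tz":0,"roll":0},{"tx":0,"ty":0,"tz":0,"roll":0}]'
python3 plan.py 0.4225 0.0595 0.069 1.472
```

```text
t: 18.2
tool_pos: [0.421, 0.06, 0.2319]
tool_rot: [-2.328, -2.108, 0.002]
contact_force: [0.4, -0.6, 0.1]
opening: 0.0849
grip_force: 0.0
t 18.2 psi 1.472 tilt 0.002 roll -0.000 | tx -0.3 ty 1.6 tz 162.9 | before roll tx -0.3 ty 1.6 pos [0.421  0.06   0.2319] q [-0.03 -0.46  2.05 -0.    1.55  0.07] op 0.0849 grip 0.0 F [ 0.4 -0.6  0.1]
```

```bash
python3 -m handwheel '[{"tx":0,"ty":1,"tz":15,"roll":0},{"tx":0,"ty":0,"tz":25,"roll":0},{"tx":0,"ty":0,"tz":25,"roll":0},{"tx":0,"ty":0,"tz":20,"roll":0},{"tx":0,"ty":0,"tz":20,"roll":0},{"tx":0,"ty":0,"tz":20,"roll":0},{"tx":0,"ty":0,"tz":20,"roll":0},{"tx":0,"ty":0,"tz":18,"roll":0},{"tx":0,"ty":0,"tz":0,"roll":0},{"tx":0,"ty":0,"tz":0,"roll":0}]'
python3 -m handwheel '[{"tx":0,"ty":0,"tz":0,"roll":0},{"tx":0,"ty":0,"tz":0,"roll":0},{"tx":0,"ty":0,"tz":0,"roll":0},{"tx":0,"ty":0,"tz":0,"roll":0},{"tx":0,"ty":0,"tz":0,"roll":0},{"tx":0,"ty":0,"tz":0,"roll":0},{"tx":0,"ty":0,"tz":0,"roll":0},{"tx":0,"ty":0,"tz":0,"roll":0},{"tx":0,"ty":0,"tz":0,"roll":0}]' 0 50
python3 -m handwheel '[{"tx":0,"ty":0,"tz":-5,"roll":0},{"tx":0,"ty":0,"tz":-10,"roll":0},{"tx":0,"ty":0,"tz":-10,"roll":0},{"tx":0,"ty":0,"tz":0,"roll":0},{"tx":0,"ty":0,"tz":0,"roll":0}]'
python3 chk.py 7 0.4225 0.0595 0.03 0.09
python3 -c "
import cv2,numpy as np
s=cv2.imread('pics/scene7.png');t=cv2.imread('pics/top7.png')
cv2.imwrite('pics/c7.png',np.hstack([cv2.resize(s[110:270,210:360],None,fx=2.6,fy=2.6),cv2.resize(t[110:270,190:340],None,fx=2.6,fy=2.6)]))"
python3 plan.py 0.532 -0.1075 0.17 1.472
```

```text
t: 19.03
tool_pos: [0.4215, 0.0599, 0.069]
tool_rot: [-2.327, -2.107, 0.004]
contact_force: [-0.5, 0.6, 0.3]
opening: 0.0852
grip_force: 0.0
t: 19.78
tool_pos: [0.4235, 0.0599, 0.0723]
tool_rot: [2.327, 2.108, 0.003]
contact_force: [-2.1, 0.1, 5.8]
opening: 0.0454
grip_force: 50.6
t: 20.2
tool_pos: [0.4232, 0.0599, 0.0966]
tool_rot: [2.327, 2.108, 0.003]
contact_force: [-1.3, -0.1, -2.3]
opening: 0.0455
grip_force: 51.2
scene 229 z 0.03 0.056 axis [0.4228 0.0616] r 0.0262
scene 228 z 0.056 0.09 axis [0.4224 0.0622] r 0.0197
t 20.3 psi 1.472 tilt 0.000 roll -0.000 | tx -155.8 ty 125.8 tz -74.8 | before roll tx -155.7 ty 125.8 pos [0.4222 0.0599 0.0952] q [-0.03 -0.33  2.19 -0.    1.28  0.07] op 0.0453 grip 51.2 F [-0.2  0.2 -1.6]
```

View pics/c7.png

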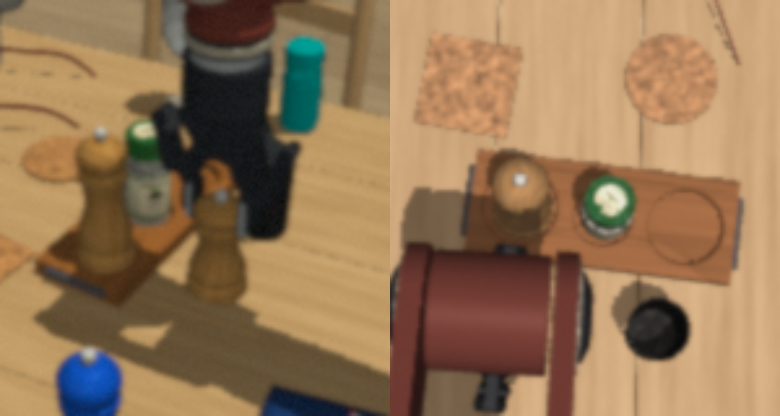

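The crop shows the pepper mill in the left well at (105,200), the jar in the middle well, and the salt mill gripped upright at (217,245). Lifting it above everything before moving to the right well.

```bash
python3 -m handwheel '[{"tx":0,"ty":0,"tz":-15,"roll":0},{"tx":0,"ty":0,"tz":-25,"roll":0},{"tx":0,"ty":0,"tz":-25,"roll":0},{"tx":0,"ty":0,"tz":-25,"roll":0},{"tx":0,"ty":0,"tz":-15,"roll":0},{"tx":0,"ty":0,"tz":0,"roll":0}]'
python3 -m handwheel '[{"tx":-8,"ty":7,"tz":0,"roll":0},{"tx":-15,"ty":12,"tz":0,"roll":0},{"tx":-20,"ty":16,"tz":0,"roll":0},{"tx":-20,"ty":16,"tz":0,"roll":0},{"tx":-20,"ty":16,"tz":0,"roll":0},{"tx":-20,"ty":16,"tz":0,"roll":0},{"tx":-20,"ty":16,"tz":0,"roll":0},{"tx":-16,"ty":13,"tz":0,"roll":0},{"tx":-10,"ty":8,"tz":0,"roll":0},{"tx":-6,"ty":4,"tz":0,"roll":0},{"tx":0,"ty":0,"tz":0,"roll":0},{"tx":0,"ty":0,"tz":0,"roll":0}]'
python3 -m handwheel '[{"tx":0,"ty":0,"tz":15,"roll":0},{"tx":0,"ty":0,"tz":25,"roll":0},{"tx":0,"ty":0,"tz":25,"roll":0},{"tx":0,"ty":0,"tz":20,"roll":0},{"tx":0,"ty":0,"tz":10,"roll":0},{"tx":0,"ty":0,"tz":0,"roll":0},{"tx":0,"ty":0,"tz":0,"roll":0}]'
python3 plan.py 0.532 -0.1075 0.08 1.472
python3 chk.py 8 0.532 -0.1075 0.03 0.09
```

```text
t: 20.8
tool_pos: [0.4243, 0.0599, 0.2041]
tool_rot: [2.325, 2.106, 0.008]
contact_force: [0.5, 0.0, -2.2]
opening: 0.0452
grip_force: 51.5
t: 21.8
tool_pos: [0.5297, -0.1062, 0.1992]
tool_rot: [-2.327, -2.107, 0.001]
contact_force: [-0.1, 0.6, -1.7]
opening: 0.0453
grip_force: 51.5
t: 22.38
tool_pos: [0.5302, -0.1059, 0.1055]
tool_rot: [-2.327, -2.11, 0.0]
contact_force: [-0.0, 1.2, -1.5]
opening: 0.0454
grip_force: 51.5
t 22.4 psi 1.473 tilt 0.000 roll 0.001 | tx -1.4 ty 2.0 tz 25.5 | before roll tx -1.4 ty 2.0 pos [ 0.5302 -0.1059  0.1055] q [-0.33 -0.04  1.92  0.    1.26 -0.24] op 0.0454 grip 51.5 F [-0.   1.2 -1.5]
scene 160 z 0.032 0.062 axis [ 0.5265 -0.1021] r 0.0236
scene 160 z 0.062 0.09 axis [ 0.5272 -0.1018] r 0.0184
top 51 z 0.037 0.064 axis [ 0.5282 -0.1054] r 0.0254
top 51 z 0.065 0.083 axis [ 0.5285 -0.1028] r 0.0195
```

```bash
python3 -m handwheel '[{"tx":-2,"ty":3,"tz":0,"roll":0},{"tx":0,"ty":0,"tz":8,"roll":0},{"tx":0,"ty":0,"tz":7,"roll":0},{"tx":0,"ty":0,"tz":4,"roll":0},{"tx":0,"ty":0,"tz":3,"roll":0},{"tx":0,"ty":0,"tz":0,"roll":0},{"tx":0,"ty":0,"tz":0,"roll":0},{"tx":0,"ty":0,"tz":0,"roll":0}]'
python3 -m handwheel '[{"tx":0,"ty":0,"tz":1,"roll":0},{"tx":0,"ty":0,"tz":1,"roll":0},{"tx":0,"ty":0,"tz":0,"roll":0},{"tx":0,"ty":0,"tz":0,"roll":0}]'
python3 -m handwheel '[{"tx":0,"ty":0,"tz":1,"roll":0},{"tx":0,"ty":0,"tz":0,"roll":0},{"tx":0,"ty":0,"tz":0,"roll":0}]'
python3 chk.py 9 0.532 -0.1075 0.022 0.08
```

```text
t: 23.15
tool_pos: [0.5333, -0.1089, 0.0834]
tool_rot: [2.329, 2.109, 0.0]
contact_force: [-0.5, 0.0, -1.5]
opening: 0.0453
grip_force: 51.5
t: 23.48
tool_pos: [0.5332, -0.1088, 0.0813]
tool_rot: [2.329, 2.109, 0.0]
contact_force: [0.2, -0.2, -1.1]
opening: 0.0454
grip_force: 51.5
t: 23.73
tool_pos: [0.5333, -0.1089, 0.0805]
tool_rot: [2.328, 2.109, 0.0]
contact_force: [0.2, -0.5, -2.6]
opening: 0.0456
grip_force: 51.5
scene 145 z 0.022 0.047 axis [ 0.5288 -0.1033] r 0.0203
scene 144 z 0.048 0.08 axis [ 0.5318 -0.1061] r 0.0181
top 39 z 0.023 0.042 axis [ 0.5322 -0.1126] r 0.0288
top 39 z 0.042 0.078 axis [ 0.5297 -0.1042] r 0.0178
```

```bash
python3 -m handwheel '[{"tx":0,"ty":0,"tz":1,"roll":0},{"tx":0,"ty":0,"tz":0,"roll":0},{"tx":0,"ty":0,"tz":0,"roll":0}]'
python3 -m handwheel '[{"tx":0,"ty":0,"tz":1,"roll":0},{"tx":0,"ty":0,"tz":0,"roll":0},{"tx":0,"ty":0,"tz":0,"roll":0}]'
```

```text
t: 24.08
tool_pos: [0.5335, -0.1089, 0.0804]
tool_rot: [2.328, 2.109, 0.0]
contact_force: [-1.5, 1.3, 4.9]
opening: 0.0451
grip_force: 52.3
t: 24.33
tool_pos: [0.5336, -0.109, 0.0804]
tool_rot: [2.328, 2.109, -0.0]
contact_force: [-5.1, 1.7, 10.0]
opening: 0.0452
grip_force: 52.9
```

```bash
python3 -m handwheel '[{"tx":0,"ty":0,"tz":-2,"roll":0},{"tx":0,"ty":0,"tz":0,"roll":0},{"tx":0,"ty":0,"tz":0,"roll":0},{"tx":0,"ty":0,"tz":0,"roll":0},{"tx":0,"ty":0,"tz":0,"roll":0},{"tx":0,"ty":0,"tz":0,"roll":0},{"tx":0,"ty":0,"tz":0,"roll":0},{"tx":0,"ty":0,"tz":0,"roll":0}]' 75
python3 -m handwheel '[{"tx":0,"ty":0,"tz":-10,"roll":0},{"tx":0,"ty":0,"tz":-20,"roll":0},{"tx":0,"ty":0,"tz":-25,"roll":0},{"tx":0,"ty":0,"tz":-30,"roll":0},{"tx":0,"ty":0,"tz":-30,"roll":0},{"tx":0,"ty":0,"tz":-20,"roll":0},{"tx":0,"ty":0,"tz":-10,"roll":0},{"tx":0,"ty":0,"tz":0,"roll":0},{"tx":0,"ty":0,"tz":0,"roll":0}]'
python3 chk.py 10 0.532 -0.1075 0.022 0.08
python3 plan.py 0.4305 -0.0765 0.23 1.472
```

```text
t: 25.0
tool_pos: [0.5331, -0.1089, 0.0802]
tool_rot: [-2.329, -2.109, 0.0]
contact_force: [0.0, 0.5, -1.2]
opening: 0.0751
grip_force: 0.0
t: 25.75
tool_pos: [0.5331, -0.1088, 0.2252]
tool_rot: [2.329, 2.109, 0.0]
contact_force: [-0.1, -0.1, -0.4]
opening: 0.0749
grip_force: 0.0
scene 142 z 0.022 0.047 axis [ 0.5296 -0.1048] r 0.0215
scene 141 z 0.048 0.08 axis [ 0.5312 -0.1056] r 0.0177
top 30 z 0.024 0.044 axis [ 0.5313 -0.1102] r 0.0243
top 30 z 0.044 0.059 axis [ 0.5311 -0.1101] r 0.0211
t 25.9 psi 1.472 tilt 0.004 roll -0.000 | tx 21.8 ty -104.3 tz -6.9 | before roll tx 21.8 ty -104.3 pos [ 0.5321 -0.1085  0.2231] q [-0.34 -0.14  1.81  0.    1.47 -0.24] op 0.0751 grip 0.0 F [-0.5  0.1 -0.9]
```

```bash
python3 -m handwheel '[{"tx":2,"ty":-10,"tz":0,"roll":0},{"tx":4,"ty":-20,"tz":0,"roll":0},{"tx":5,"ty":-24,"tz":0,"roll":0},{"tx":5,"ty":-24,"tz":0,"roll":0},{"tx":4,"ty":-16,"tz":0,"roll":0},{"tx":2,"ty":-10,"tz":0,"roll":0},{"tx":0,"ty":0,"tz":0,"roll":0},{"tx":0,"ty":0,"tz":0,"roll":0}]' 85
python3 plan.py 0.4305 -0.0765 0.035 1.472
```

```text
t: 26.52
tool_pos: [0.4313, -0.0765, 0.2238]
tool_rot: [-2.328, -2.108, 0.001]
contact_force: [-0.2, -0.2, -0.1]
opening: 0.0846
grip_force: 0.0
t 26.5 psi 1.472 tilt 0.002 roll -0.000 | tx -0.1 ty -0.8 tz 188.8 | before roll tx -0.1 ty -0.8 pos [ 0.4313 -0.0765  0.2238] q [-0.35 -0.42  2.03 -0.    1.52 -0.25] op 0.0846 grip 0.0 F [-0.2 -0.2 -0.1]
```

```bash
python3 -m handwheel '[{"tx":0,"ty":-1,"tz":20,"roll":0},{"tx":0,"ty":0,"tz":30,"roll":0},{"tx":0,"ty":0,"tz":30,"roll":0},{"tx":0,"ty":0,"tz":20,"roll":0},{"tx":0,"ty":0,"tz":20,"roll":0},{"tx":0,"ty":0,"tz":20,"roll":0},{"tx":0,"ty":0,"tz":20,"roll":0},{"tx":0,"ty":0,"tz":15,"roll":0},{"tx":0,"ty":0,"tz":12,"roll":0},{"tx":0,"ty":0,"tz":0,"roll":0},{"tx":0,"ty":0,"tz":0,"roll":0}]'
python3 -m handwheel '[{"tx":0,"ty":0,"tz":0,"roll":0},{"tx":0,"ty":0,"tz":0,"roll":0},{"tx":0,"ty":0,"tz":0,"roll":0},{"tx":0,"ty":0,"tz":0,"roll":0},{"tx":0,"ty":0,"tz":0,"roll":0},{"tx":0,"ty":0,"tz":0,"roll":0},{"tx":0,"ty":0,"tz":0,"roll":0},{"tx":0,"ty":0,"tz":0,"roll":0}]' 0 40
python3 -m handwheel '[{"tx":0,"ty":0,"tz":-5,"roll":0},{"tx":0,"ty":0,"tz":-10,"roll":0},{"tx":0,"ty":0,"tz":-10,"roll":0},{"tx":0,"ty":0,"tz":0,"roll":0},{"tx":0,"ty":0,"tz":0,"roll":0}]'
python3 chk.py 11 0.4305 -0.0765 0.03 0.1
python3 -c "
import cv2,numpy as np
s=cv2.imread('pics/scene11.png');t=cv2.imread('pics/top11.png')
cv2.imwrite('pics/c11.png',np.hstack([cv2.resize(s[110:270,210:360],None,fx=2.6,fy=2.6),cv2.resize(t[110:270,210:360],None,fx=2.6,fy=2.6)]))"
python3 plan.py 0.6825 -0.094 0.2 1.472
```

```text
t: 27.43
tool_pos: [0.4303, -0.0764, 0.0371]
tool_rot: [-2.327, -2.107, 0.002]
contact_force: [-0.1, -0.7, 0.0]
opening: 0.0849
grip_force: 0.0
t: 28.1
tool_pos: [0.4319, -0.0769, 0.0396]
tool_rot: [2.327, 2.107, 0.002]
contact_force: [-0.6, 0.2, 5.4]
opening: 0.0552
grip_force: 42.2
t: 28.52
tool_pos: [0.4316, -0.0768, 0.0645]
tool_rot: [2.327, 2.107, 0.002]
contact_force: [-0.3, -0.3, -0.5]
opening: 0.055
grip_force: 42.5
scene 300 z 0.03 0.077 axis [ 0.4315 -0.077 ] r 0.0271
scene 300 z 0.077 0.1 axis [ 0.4298 -0.0755] r 0.0283
t 28.6 psi 1.472 tilt 0.000 roll -0.000 | tx 7.4 ty 252.3 tz -136.8 | before roll tx 7.5 ty 252.3 pos [ 0.4307 -0.0765  0.0632] q [-0.35 -0.24  2.18  0.    1.2  -0.25] op 0.0554 grip 42.5 F [-0.2 -0.5 -0.5]
```

View pics/c11.png

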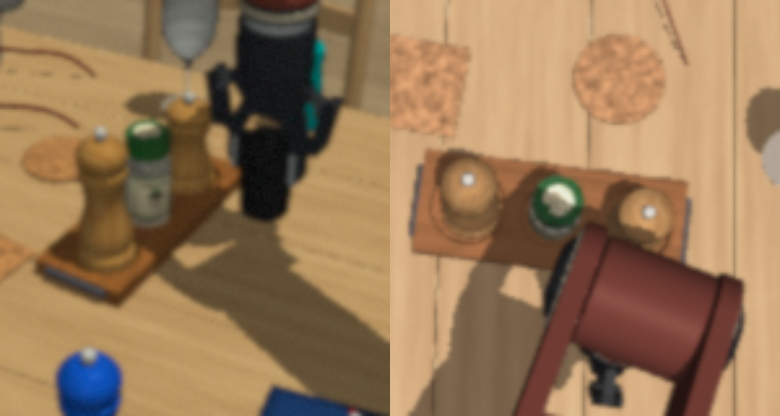

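The crop shows all three cruets upright in their wells and the beaker gripped upright at (265,180). It goes high over the salt mill to the round coaster.

```bash
python3 -m handwheel '[{"tx":0,"ty":0,"tz":-15,"roll":0},{"tx":0,"ty":0,"tz":-25,"roll":0},{"tx":0,"ty":0,"tz":-25,"roll":0},{"tx":0,"ty":0,"tz":-25,"roll":0},{"tx":0,"ty":0,"tz":-25,"roll":0},{"tx":0,"ty":0,"tz":-20,"roll":0},{"tx":0,"ty":0,"tz":-5,"roll":0},{"tx":0,"ty":0,"tz":0,"roll":0}]'
python3 -m handwheel '[{"tx":0,"ty":10,"tz":0,"roll":0},{"tx":1,"ty":20,"tz":0,"roll":0},{"tx":1,"ty":30,"tz":0,"roll":0},{"tx":1,"ty":33,"tz":0,"roll":0},{"tx":1,"ty":33,"tz":0,"roll":0},{"tx":1,"ty":33,"tz":0,"roll":0},{"tx":1,"ty":33,"tz":0,"roll":0},{"tx":1,"ty":30,"tz":0,"roll":0},{"tx":0,"ty":18,"tz":0,"roll":0},{"tx":0,"ty":12,"tz":0,"roll":0},{"tx":0,"ty":0,"tz":0,"roll":0},{"tx":0,"ty":0,"tz":0,"roll":0}]'
python3 -m handwheel '[{"tx":0,"ty":0,"tz":15,"roll":0},{"tx":0,"ty":0,"tz":25,"roll":0},{"tx":0,"ty":0,"tz":30,"roll":0},{"tx":0,"ty":0,"tz":30,"roll":0},{"tx":0,"ty":0,"tz":20,"roll":0},{"tx":0,"ty":0,"tz":10,"roll":0},{"tx":0,"ty":0,"tz":0,"roll":0},{"tx":0,"ty":0,"tz":0,"roll":0}]'
python3 plan.py 0.6825 -0.094 0.046 1.472
python3 chk.py 12 0.6825 -0.094 0.03 0.1
```

```text
t: 29.28
tool_pos: [0.4317, -0.0769, 0.2046]
tool_rot: [2.327, 2.107, 0.002]
contact_force: [0.2, -0.5, -1.1]
opening: 0.0549
grip_force: 42.8
t: 30.28
tool_pos: [0.6813, -0.0942, 0.2]
tool_rot: [-2.325, -2.106, 0.004]
contact_force: [-1.1, 0.4, -1.0]
opening: 0.055
grip_force: 42.9
t: 30.95
tool_pos: [0.6816, -0.0945, 0.0729]
tool_rot: [-2.328, -2.108, 0.001]
contact_force: [0.5, 0.7, 0.0]
opening: 0.0551
grip_force: 42.9
t 30.9 psi 1.472 tilt 0.001 roll -0.000 | tx 0.5 ty 0.8 tz 26.9 | before roll tx 0.5 ty 0.8 pos [ 0.6816 -0.0945  0.0729] q [-0.25  0.33  1.57  0.    1.24 -0.15] op 0.0551 grip 42.9 F [0.5 0.7 0. ]
scene 202 z 0.034 0.073 axis [ 0.6799 -0.0925] r 0.0242
scene 202 z 0.073 0.1 axis [ 0.6806 -0.0945] r 0.0281
```

Centred within about 2 mm. Lowering and feeling for contact, expected at TCP z of about 0.044.

```bash
python3 -m handwheel '[{"tx":0,"ty":1,"tz":8,"roll":0},{"tx":0,"ty":0,"tz":8,"roll":0},{"tx":0,"ty":0,"tz":6,"roll":0},{"tx":0,"ty":0,"tz":3,"roll":0},{"tx":0,"ty":0,"tz":1,"roll":0},{"tx":0,"ty":0,"tz":0,"roll":0},{"tx":0,"ty":0,"tz":0,"roll":0},{"tx":0,"ty":0,"tz":0,"roll":0}]'
python3 -m handwheel '[{"tx":0,"ty":0,"tz":1,"roll":0},{"tx":0,"ty":0,"tz":1,"roll":0},{"tx":0,"ty":0,"tz":0,"roll":0},{"tx":0,"ty":0,"tz":0,"roll":0}]'
```

```text
t: 31.72
tool_pos: [0.6836, -0.0947, 0.0477]
tool_rot: [2.328, 2.108, 0.001]
contact_force: [0.4, 0.6, -1.2]
opening: 0.0551
grip_force: 42.9
t: 32.05
tool_pos: [0.6832, -0.0946, 0.0452]
tool_rot: [-2.328, -2.109, 0.0]
contact_force: [-0.1, 0.2, -1.1]
opening: 0.055
grip_force: 42.9
```

```bash
python3 -m handwheel '[{"tx":0,"ty":0,"tz":1,"roll":0},{"tx":0,"ty":0,"tz":0,"roll":0},{"tx":0,"ty":0,"tz":0,"roll":0}]'
python3 -m handwheel '[{"tx":0,"ty":0,"tz":1,"roll":0},{"tx":0,"ty":0,"tz":0,"roll":0},{"tx":0,"ty":0,"tz":0,"roll":0}]'
```

```text
t: 32.3
tool_pos: [0.6835, -0.0947, 0.0448]
tool_rot: [2.328, 2.109, 0.0]
contact_force: [-1.8, 0.9, 1.4]
opening: 0.0549
grip_force: 43.0
t: 32.55
tool_pos: [0.6836, -0.0948, 0.0447]
tool_rot: [2.328, 2.109, 0.0]
contact_force: [-3.5, 0.1, 5.8]
opening: 0.0555
grip_force: 43.2
```

Down. Releasing, retreating and checking everything.

```bash
python3 -m handwheel '[{"tx":0,"ty":0,"tz":-1,"roll":0},{"tx":0,"ty":0,"tz":0,"roll":0},{"tx":0,"ty":0,"tz":0,"roll":0},{"tx":0,"ty":0,"tz":0,"roll":0},{"tx":0,"ty":0,"tz":0,"roll":0},{"tx":0,"ty":0,"tz":0,"roll":0},{"tx":0,"ty":0,"tz":0,"roll":0},{"tx":0,"ty":0,"tz":0,"roll":0}]' 85
python3 -m handwheel '[{"tx":0,"ty":0,"tz":-10,"roll":0},{"tx":0,"ty":0,"tz":-20,"roll":0},{"tx":0,"ty":0,"tz":-30,"roll":0},{"tx":0,"ty":0,"tz":-30,"roll":0},{"tx":0,"ty":0,"tz":-30,"roll":0},{"tx":0,"ty":0,"tz":-30,"roll":0},{"tx":0,"ty":0,"tz":-30,"roll":0},{"tx":0,"ty":0,"tz":-30,"roll":0},{"tx":0,"ty":0,"tz":-10,"roll":0},{"tx":0,"ty":0,"tz":0,"roll":0}]'
python3 -m handwheel '[{"tx":0,"ty":-15,"tz":0,"roll":0},{"tx":0,"ty":-25,"tz":0,"roll":0},{"tx":0,"ty":-30,"tz":0,"roll":0},{"tx":0,"ty":-30,"tz":0,"roll":0},{"tx":0,"ty":-30,"tz":0,"roll":0},{"tx":0,"ty":-30,"tz":0,"roll":0},{"tx":0,"ty":-30,"tz":0,"roll":0},{"tx":0,"ty":-30,"tz":0,"roll":0},{"tx":0,"ty":-30,"tz":0,"roll":0},{"tx":0,"ty":-20,"tz":0,"roll":0},{"tx":0,"ty":-10,"tz":0,"roll":0},{"tx":0,"ty":0,"tz":0,"roll":0}]'
python3 chk.py 13 0.6825 -0.094 0.02 0.085
python3 - <<'E'
import cv2,numpy as np,sys
sys.path.insert(0,'.')
from h import *
t=cv2.imread('pics/top13.png');s=cv2.imread('pics/scene13.png')
cv2.imwrite('pics/c13.png',np.hstack([cv2.resize(s[60:290,130:360],(390,390)),cv2.resize(t[60:290,120:400],(400,390))]))
d={n:np.load(f'pics/{n}13.npy') for n in('top','scene')}
P=np.vstack([cloud(n,d[n])[1] for n in d]); c,sn=np.cos(-.099),np.sin(-.099)
for nm,dy,H in(("jar",0,.114),("pepper",.08,.158),("salt",-.08,.118)):
    x,y=.54-sn*dy,-.028+c*dy; k=(np.hypot(P[:,0]-x,P[:,1]-y)<.03); print(nm,"top z",np.percentile(P[k,2],99.7).round(4),"expected",H)
E
```

```text
t: 33.22
tool_pos: [0.6833, -0.0946, 0.0442]
tool_rot: [-2.329, -2.109, 0.0]
contact_force: [-0.2, 0.6, 0.5]
opening: 0.0847
grip_force: 0.0
t: 34.05
tool_pos: [0.6851, -0.095, 0.2699]
tool_rot: [2.323, 2.104, 0.008]
contact_force: [0.6, 0.1, 0.3]
opening: 0.0852
grip_force: 0.0
t: 35.05
tool_pos: [0.4027, -0.0665, 0.262]
tool_rot: [-2.327, -2.107, 0.002]
contact_force: [-0.4, -0.6, -1.0]
opening: 0.0851
grip_force: 0.0
scene 233 z 0.02 0.063 axis [ 0.6828 -0.0949] r 0.0266
scene 232 z 0.063 0.085 axis [ 0.6824 -0.0945] r 0.0272
top 167 z 0.02 0.055 axis [ 0.6813 -0.0948] r 0.0257
top 167 z 0.056 0.085 axis [ 0.6812 -0.0946] r 0.027
jar top z 0.1181 expected 0.114
pepper top z 0.1592 expected 0.158
salt top z 0.1196 expected 0.118
```

View pics/c13.png

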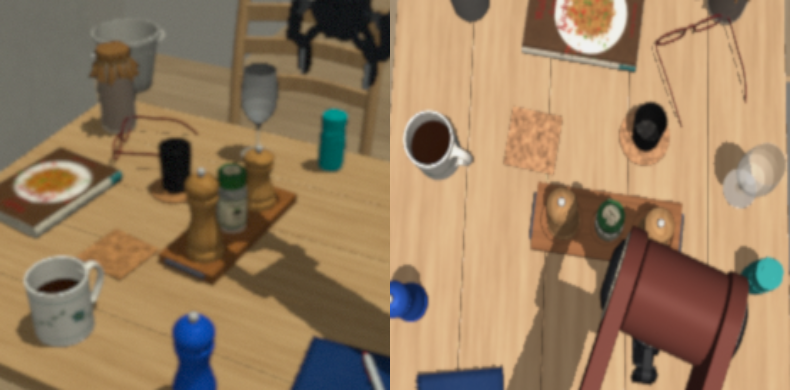

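The picture shows the pepper mill, jar and salt mill upright in their wells at (203,215), (233,200) and (260,178). The beaker is centred on the round coaster at (175,165), the square coaster is free, and the mug and wine glass are untouched. Handing in.

```bash
python3 -c "
from station import ctrl
print(ctrl.finish_job())"
```

```text
the job is handed in; nothing more can be done
None
```

The job is handed in at about 35 s of robot time: the final pictures show the jar, pepper mill and salt mill upright in the middle, left and right wells, the beaker centred on the round coaster, the square coaster free, and the mug and wine glass undisturbed; the hand-in gave no verdict.

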